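# Lay out a pile of moulding samples on their drip trays

## Robot

A 7-joint arm with a two-finger parallel gripper is mounted at the origin on the work surface. World frame = base frame: x ahead of the robot, y to its left, z up, the work surface at z = 0. Lengths are in m, angles in rad, forces in N, time in s.
With the tool pointing down it reaches from about 0.4 to 0.85 m from the base axis. Payload 10.4 kg.
Tool frame: the origin (TCP) lies at the very end of the fingers, on their centre line; the grasp point (between the pads) lies 19 mm behind it; z points along the fingers, y is the direction in which the jaws open and shut (so a half turn about z gives the same grasp; the last joint's range is limited). The gripper opens to 87 mm and grips with 3 to 60 N. Pads are 19 mm wide; open, the fingers measure 117 mm over their backs; the gripper's body (75 mm by 190 mm) begins 51 mm behind the grasp point.
Start: joints at [1.179, 0.332, -0.065, 1.46, 0.022, 1.35, -0.088], TCP at [0.225, -0.583, 0.223] pointing down, gripper open.
Joint ranges: [-2.6, 2.6], [-0.5, 2.12], [-1.47, 1.34], [0.16, 2.42], [-1.27, 4.41], [0.06, 2.06], [-2.6, 2.6]. Speed limits (rad/s): [2.22, 2.22, 2.79, 2.79, 3.14, 3.14, 3.14].

## Interface

Orientations are given as a unit quaternion [x, y, z, w].
In Python, from bench import read_state, imaging, r gives the robot as it stands. The module is installed in compiled form; this text tells all that it offers.
- The arm moves only by the tool move_arm, never from a script. Its argument "series" is a list of rows, each a list of 4 numbers: the shift along the tool's x, y, z in m, then the turn about the tool's z in rad. In form: [[x, y, z, roll], ...]. A call has 1 to 20 rows; each row is the pose to reach, as a shift and turn from the pose commanded when the call began, along the tool's axes at that moment; what a row does not reach only later rows make up. A row lasts 1/10 s, in which the tool goes at most 50 mm and 8.59 degrees, less where a joint would pass 70% of its speed; a pose out of reach is approached as far as the arm can. A call with a gripper value outside its range is refused whole. "claw" is the gripper's target within -1 to 1 (fully open at 1, half-way at 0, shut at -1), set as the call begins (left out, the last holds). The fingers move at their own pace and stop on an object; "newtons" is the grip in N (left out, the last holds). Time passes only in rows, so rows that repeat a pose let the fingers close. It gives the time, the measured TCP pose, the force and the opening at its end, in the units of the state.
- read_state(): the state, without advancing time (a new reading comes with each control period).
- imaging.camera(name): name is "scene" or "top" or "wrist"; returns (picture, depth): 384x512x3 uint8, red, green, blue; 384x512 float32, m along the optical axis (not along the pixel's ray), 0 where there is no reading.
- imaging.get_calibration(name): a dict with "camera_matrix" (3x3 intrinsics, pixels), "R" (3x3) and "t" (3): a world point X has camera coordinates R X + t. Camera axes: x right, y down, z forward; pixel columns grow to the right and rows downward; lengths in m; the calibration is good to about 2 mm. A picture is of the moment at which its call begins: read the wrist's pose just before it. get_calibration takes no time and is no camera call; for the wrist camera it gives the pose at the moment of the call.
- r.close_job(): hands the job in, once; it reports no verdict.
The state is a dict: "time": time; "joint_positions": joint angles; "joint_vel": joint speeds; "joint_torque": joint torques, N m; "ee_pos": TCP position; "eef_rot": TCP orientation; "ft_force": force on the tool from outside, world axes, zero at the start; "torque": the same for the moment, N m; "width": finger opening in m.
Only numpy, scipy, OpenCV 4.12 (cv2) and the standard library are available. Lean on these libraries where they do the work, as an engineer would, in place of code of your own. Each camera call takes 0.05 s, during which the arm holds its last target.

## Task

Get the moulding samples ready for painting: take the pile apart and lay each one, relief up, on the drip tray of its own shape and size (long frieze, shorter beading, square corner block, round rosette). Each should rest on its tray's wooden supports, centred and lined up with the tray. Their edges chip easily, so set each one down gently - never let one drop or tip over - and leave the paint jar and the tin where they stand.

Things in the scene. Friction and masses are not known exactly. Their poses are not given: they have to be found in the camera images.
- frieze: Long flat plaster moulding with Greek-key relief on top: 240 (x) x 64 (y) x 20 mm (z), about 0.34 kg. The bottom of the pile, lying on the table. Origin: centre of its underside; x along its length, z up out of the relief. Its top is level at 20 mm. Grip it across the 64 mm width.
- beading: Shorter bare-wood moulding with a row of beads and a row of square dentils on top: 168 (x) x 58 (y) x 20 mm (z), about 0.12 kg. At the start it lies on the frieze, along it. Origin: centre of its underside; x along its length, z up. Grip it across the 58 mm width.
- corner: Square plaster corner block with a four-petal flower: 52 x 52 x 24 mm (z), about 75 g. At the start it lies on one end of the beading, about 43 mm from the beading's middle. Origin: centre of its underside; x and y square to its sides, z up. The same after any quarter turn.
- rosette: Round plaster rosette, 48 mm diameter, 20 mm high, about 45 g. At the start it lies on the other end of the beading. Origin: centre of its underside; z up. Its turning does not matter.
- tray_long: Longest metal drip tray, for the frieze: 262 (x) x 92 (y) mm, rim 9 mm high; two wooden bearers stand across it, 184 mm apart (each 12 mm wide in x, 58 mm long in y), their tops 20 mm above the table: the sample rests on these. Origin: centre of its underside, on the table; x and y in the table plane, z up. Fixed, does not slide. 
- tray_medium: Middle-length metal drip tray, for the beading: 196 (x) x 88 (y) mm, rim 9 mm high; two wooden bearers across it 120 mm apart (each 12 x 52 mm), tops 20 mm above the table. Origin: centre of its underside, on the table; x and y in the table plane, z up. Fixed, does not slide. 
- tray_square: Small square metal drip tray, for the corner block: 84 x 84 mm, rim 9 mm high; two wooden bearers 32 mm apart along x (each 12 x 46 mm), tops 20 mm above the table. Origin: centre of its underside, on the table; x and y in the table plane, z up. Fixed, does not slide. 
- tray_round: Small round metal drip tray, for the rosette: 88 mm diameter, rim 9 mm high, with one round wooden riser in the middle, 36 mm diameter, top 20 mm above the table. Origin: centre of its underside, on the table; x and y in the table plane, z up. Fixed, does not slide. 
- jar: Bystander: closed grey plastic paint jar with white cap, 58 mm diameter, 78 mm high, loose, standing among the trays. Origin: centre of its underside.
- tin: Bystander: closed bare-metal paint tin, 72 mm diameter, 64 mm high, loose, standing among the trays. Origin: centre of its underside.
Not all that is in view belongs to the job. Leave any red look-alike of the frieze alone.

How it is judged:
By the outcome, as a careful person would: the job done as asked, in the order asked, and still so for the second after the job is handed in, with the robot touching nothing.
It also fails if it takes over 112 s, if anything falls off the work surface, if the arm or the gripper's body presses on something with over 40 N, if the wrist force passes 120 N, or if a joint passes its speed limit or range.

## Working session

There is one attempt and no reset: what is moved stays moved. The work goes in short steps, Python scripts to look and compute and a tool call to move; the robot and the scene stay as the last step left them, time stands still between calls to the robot, and variables do not carry over. Pictures are saved under pics/ and viewed, and the job is handed in when it is done.

Besides the shell and the picture viewer there is one more tool, called after "Request:" as name(argument=value, ...), one argument or row to a line, values as JSON. move_arm: Moves the arm, as the interface text tells. Its arguments: {"type":"object","properties":{"series":{"type":"array","items":{"type":"array","items":{"type":"number"}}},"claw":{"type":"number"},"newtons":{"type":"number"}},"required":["series"]}

```bash
mkdir -p pics; ls; python3 - <<'E'
from bench import read_state, imaging, r
import cv2,numpy as np
s=read_state()
for k in s: print(k,np.round(s[k],4))
for n in ["scene","top"]:
    p,d=imaging.camera(n)
    np.savez(f"{n}0.npz",p=p,d=d)
    cv2.imwrite(f"pics/{n}0.png",p[:,:,::-1])
    c=imaging.get_calibration(n); print(n,c)
E
```

```text
pics
time 0.0
joint_positions [ 1.1794  0.3329 -0.0647  1.461   0.0216  1.3499 -0.0885]
joint_vel [-0.0004 -0.0022  0.0011  0.001  -0.0007  0.     -0.0009]
joint_torque [ 1.10000e-03 -6.23249e+01  2.54000e-02 -3.89897e+01 -6.13000e-02
  3.98000e-02  1.00000e-04]
ee_pos [ 0.2251 -0.5826  0.2217]
eef_rot [ 9.830e-01  1.833e-01 -2.000e-04 -7.000e-04]
ft_force [-0.4328  0.3846 -0.0496]
torque [ 0.0028 -0.0473  0.0324]
width 0.0872
scene {'camera_matrix': array([[368.06736548,   0.        , 256.76229179],
       [  0.        , 368.06736548, 191.14697601],
       [  0.        ,   0.        ,   1.        ]]), 'R': array([[ 0.83585686,  0.54893963,  0.00293025],
       [ 0.41129477, -0.62271528, -0.66562925],
       [-0.36356556,  0.55757597, -0.74627684]]), 't': array([-0.39273697, -0.14951014,  1.18690493])}
top {'camera_matrix': array([[487.93721836,   0.        , 251.88668056],
       [  0.        , 487.93721836, 192.72835009],
       [  0.        ,   0.        ,   1.        ]]), 'R': array([[ 0.01259184, -0.99978569,  0.016432  ],
       [-0.98751843, -0.0150142 , -0.15678626],
       [ 0.15699938, -0.01425267, -0.98749585]]), 't': array([-0.02064448,  0.43968542,  1.02854437])}
```

View pics/scene0.png

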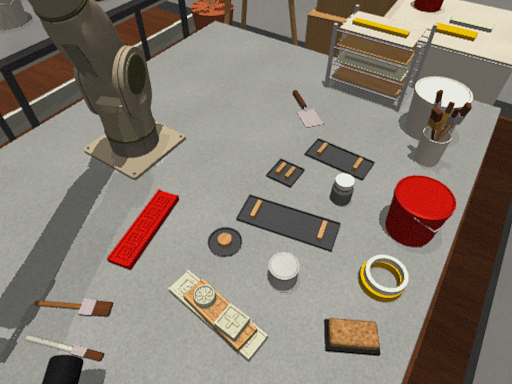

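View pics/top0.png

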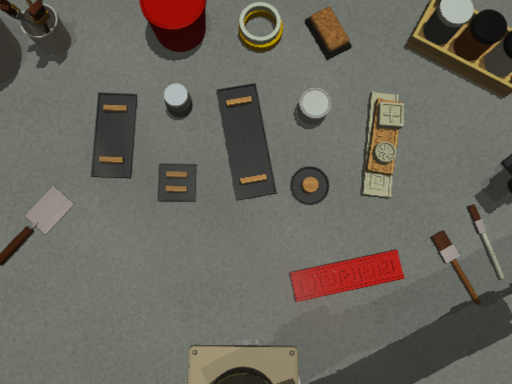

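The scene picture shows the pile (beading with the rosette at (204,294) and the corner at (233,320), on the pale frieze). The red frieze look-alike is at (145,229). The top picture shows the pile at (383,145), tray_long (246,142), tray_medium (115,135), tray_square (177,182), tray_round (310,185), jar (177,98), tin (314,105) and the red one (347,275). The pale frieze under the pile fits the description, so I leave the red one alone. Next I'll measure and confirm in an enlarged crop.

```bash
cat > h.py <<'E'
import numpy as np,cv2
from bench import read_state, imaging, r
def cloud(d,c):
    K=c["camera_matrix"];v,u=np.mgrid[0:d.shape[0],0:d.shape[1]]
    P=np.stack([(u-K[0,2])/K[0,0]*d,(v-K[1,2])/K[1,1]*d,d],-1)
    W=(P-c["t"])@c["R"]; W[d<=0]=np.nan
    return W
def ortho(p,W,x0,x1,y0,y1,res=0.001):
    pass
def rect(W,m,zmin=-1,zmax=1):
    q=W[m]; q=q[(q[:,2]>zmin)&(q[:,2]<zmax)]
    (cx,cy),(w,h),a=cv2.minAreaRect((q[:,:2]*1000).astype(np.float32))
    if w<h: w,h,a=h,w,a+90
    return np.round([cx,cy,w,h,(a+90)%180-90,np.median(q[:,2])*1000],1),len(q)
E
python3 - <<'E'
from h import *
f=np.load("top0.npz");p,d=f["p"],f["d"]
c=imaging.get_calibration("top");W=cloud(d,c)
print("table z", np.nanmedian(W[200:260,150:260,2]))
def box(u0,u1,v0,v1):
    m=np.zeros(d.shape,bool);m[v0:v1,u0:u1]=1;return m
hsv=cv2.cvtColor(p,cv2.COLOR_RGB2HSV)
pile=box(355,410,85,205)
for lo,hi in [(.01,.025),(.025,.043),(.043,.0575),(.0575,.08)]:
    print("pile",lo,rect(W,pile,lo,hi))
dark=hsv[:,:,2]<75
for n,b in dict(long=(212,280,78,205),med=(88,142,88,184),sq=(154,202,158,206),rnd=(286,334,160,208)).items():
    bm=box(*b); k=bm&((dark)|(W[:,:,2]>0.006))
    k=cv2.morphologyEx(k.astype(np.uint8),cv2.MORPH_OPEN,np.ones((3,3)))>0
    print(n,rect(W,k))
    wood=bm&(W[:,:,2]>0.0145)
    nl,L,st,ce=cv2.connectedComponentsWithStats(wood.astype(np.uint8))
    for i in range(1,nl):
        if st[i,4]>15: print("  wood",rect(W,L==i))
for n,b in dict(jar=(160,195,78,118),tin=(296,334,84,128)).items():
    print(n,rect(W,box(*b),.058,.1))
a=cv2.resize(p[80:210,350:420],None,fx=4,fy=4,interpolation=cv2.INTER_CUBIC)
z=np.clip(np.nan_to_num(W[80:210,350:420,2])/.07*255,0,255).astype(np.uint8)
z=cv2.applyColorMap(cv2.resize(z,None,fx=4,fy=4,interpolation=cv2.INTER_NEAREST),cv2.COLORMAP_JET)
cv2.imwrite("pics/crop1.png",np.hstack([a[:,:,::-1],z]))
E
```

```text
table z 0.000894348452353494
pile 0.01 (array([ 561. , -303.1,  241.1,   65.5,   -6.2,   18.8]), 1135)
pile 0.025 (array([ 562.9, -304.2,  190.6,   61.7,  -10.4,   38.5]), 951)
pile 0.043 (array([ 568.7, -305.5,  156.7,   56.8,  -11.1,   53.2]), 290)
pile 0.0575 (array([ 575.6, -310.6,  137.8,   55. ,   -7.2,   61.7]), 827)
long (array([565.4,   0.8, 264. ,  93.5,  11. ,   3.2]), 4559)
  wood (array([655.7,  19.2,  57.6,  14.7, -79.5,  20.1]), 150)
  wood (array([474.8, -15.9,  57.7,  12.5, -78.3,  20.4]), 151)
med (array([573.8, 300.3, 197.4,  89.7,  -1.1,   3.4]), 3403)
  wood (array([633.6, 299.2,  51.4,  13.7,  89.4,  20.4]), 136)
  wood (array([513.8, 300.9,  50.6,  12.4,  89. ,  20.7]), 137)
sq (array([4.663e+02, 1.547e+02, 8.630e+01, 8.460e+01, 3.000e-01, 4.000e+00]), 1445)
  wood (array([482.7, 153.7,  45.4,  12.7, -90. ,  20.6]), 123)
  wood (array([450.7, 154.6,  45.7,  13.1,  88.6,  20.9]), 113)
rnd (array([ 464. , -143.1,   86.3,   85.6,  -44.6,    4.2]), 1164)
  wood (array([ 464.6, -143.1,   36.1,   33. ,  -44.3,   20.5]), 202)
jar (array([645. , 153.9,  50.4,  50. , -29.6,  78.4]), 476)
tin (array([ 638.4, -148.9,   70.1,   69.1,   -4.3,   62.3]), 767)
```

View pics/crop1.png

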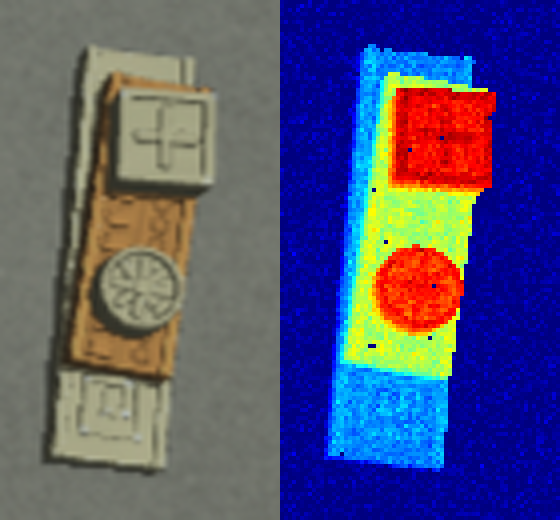

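The crop confirms it: under the beading lies the pale frieze with the key pattern, the corner is the upper square at crop (165,138) and the rosette is at (140,290). Next I'll get separate poses for the pieces.

```bash
cat >> h.py <<'E'
from scipy.spatial.transform import Rotation as Rn
def plan(x,y,z,yaw=None):
    """print tool-frame shift and roll from measured pose to world TCP target; yaw of tool x in deg"""
    s=read_state();R=Rn.from_quat(s["eef_rot"]).as_matrix()
    d=R.T@(np.array([x,y,z])-s["ee_pos"])
    a=np.degrees(np.arctan2(R[1,0],R[0,0]))
    out=list(np.round(d,4))
    if yaw is not None:
        e=(yaw-a+90)%180-90
        out+=[round(float(-np.radians(e)),4), round(float(-np.radians(e-180*np.sign(e))),4)]
    print("tcp",np.round(s["ee_pos"],4),"yaw",round(a,2),"q1,q7",np.round(s["joint_positions"][[0,6]],2),"t",s["time"],"w",round(s["width"],4),"-> shift",out, "tilt",np.round(R[:,2],3))
E
python3 - <<'E'
from h import *
f=np.load("top0.npz");p,d=f["p"],f["d"]
c=imaging.get_calibration("top");W=cloud(d,c)
m=np.zeros(d.shape,bool);m[85:205,355:410]=1
t=(m&(W[:,:,2]>.055)).astype(np.uint8)
t=cv2.morphologyEx(t,cv2.MORPH_OPEN,np.ones((3,3)))
nl,L,st,ce=cv2.connectedComponentsWithStats(t)
for i in range(1,nl):
    print(st[i],rect(W,L==i), W[L==i].mean(0), cv2.minEnclosingCircle((W[L==i][:,:2]*1000).astype(np.float32)))
# beading: wood colour
hsv=cv2.cvtColor(p,cv2.COLOR_RGB2HSV)
w=m&(hsv[:,:,1]>90)&(hsv[:,:,2]>60)&(W[:,:,2]>.03)
print("bead wood",rect(W,w)); 
b=m&(W[:,:,2]>.031)&(W[:,:,2]<.047)
b=cv2.morphologyEx(b.astype(np.uint8),cv2.MORPH_OPEN,np.ones((3,3)))>0
print("bead",rect(W,b))
q=m&(W[:,:,2]>.012)&(W[:,:,2]<.026);q=cv2.morphologyEx(q.astype(np.uint8),cv2.MORPH_OPEN,np.ones((3,3)))>0
print("frieze",rect(W,q))
# scene cam
f=np.load("scene0.npz");p2,d2=f["p"],f["d"];c2=imaging.get_calibration("scene");W2=cloud(d2,c2)
print("table2",np.nanmedian(W2[240:280,60:100,2]))
reg=(abs(W2[:,:,0]-.565)<.15)&(abs(W2[:,:,1]+.305)<.07)
t=cv2.morphologyEx((reg&(W2[:,:,2]>.055)).astype(np.uint8),cv2.MORPH_OPEN,np.ones((3,3)))
nl,L,st,ce=cv2.connectedComponentsWithStats(t)
for i in range(1,nl): print("sc",rect(W2,L==i))
for n,b in dict(long=(.565,0,.14,.06),med=(.574,.3,.1,.06),sq=(.466,.155,.05,.05),rnd=(.464,-.143,.05,.05)).items():
    k=(abs(W2[:,:,0]-b[0])<b[2])&(abs(W2[:,:,1]-b[1])<b[3])&(W2[:,:,2]>.0155)
    nl,L,st,ce=cv2.connectedComponentsWithStats(k.astype(np.uint8))
    for i in range(1,nl):
        if st[i,4]>15: print("sc",n,rect(W2,L==i))
plan(.55,-.31,.15,-6)
E
```

```text
[378 102  26  25 593] (array([ 615.4, -315.8,   54.5,   53.4,   -3.8,   62.5]), 593) [ 0.61447332 -0.3150924   0.06238777] ((616.5889892578125, -316.1468505859375), 37.10590362548828)
[374 142  20  21 302] (array([ 530.8, -297.4,   45.5,   40. ,   -7.3,   59.2]), 302) [ 0.53064058 -0.29860301  0.05918581] ((531.2048950195312, -299.571044921875), 23.854585647583008)
bead wood (array([ 573.5, -307.6,  168.9,   58.5,   -9.8,   39. ]), 901)
bead (array([ 573.6, -307.4,  168.9,   58.8,   -9.6,   38.9]), 885)
frieze (array([ 560.8, -302.4,  240.8,   64.4,   -5.5,   18.9]), 1077)
table2 -0.00046406042314046524
sc (array([ 531.2, -304.4,   43.4,   39.8,  -47.4,   58. ]), 273)
sc (array([ 616.4, -316.6,   53.2,   52.6,   86.2,   61.3]), 699)
sc long (array([477. , -16.7,  59. ,  12.8, -76.9,  19.3]), 85)
sc long (array([657.5,  17.9,  60.7,  11.6, -79.3,  19.4]), 89)
sc med (array([517.1, 298.8,  51.4,  13. ,  86.9,  19.6]), 52)
sc med (array([636.4, 295.1,  51.1,  12. ,  88.3,  19.7]), 53)
sc sq (array([453. , 153.3,  46.8,  13. , -89.6,  18.9]), 53)
sc sq (array([485. , 151.9,  46.5,  13.3,  89.7,  19.3]), 54)
sc rnd (array([ 466.6, -144.5,   34.4,   33.9,  -20.5,   19.7]), 141)
tcp [ 0.2252 -0.5827  0.2219] yaw 21.13 q1,q7 [ 1.18 -0.09] t 0.1 w 0.0872 -> shift [np.float64(0.4013), np.float64(-0.1372), np.float64(0.072), 0.4735, -2.6681] tilt [-0.     0.001 -1.   ]
```

```bash
python3 -c "
from h import *
plan(.531,-.300,.16,-10)"
```

```text
tcp [ 0.2252 -0.5827  0.2219] yaw 21.13 q1,q7 [ 1.18 -0.09] t 0.1 w 0.0872 -> shift [np.float64(0.3872), np.float64(-0.1534), np.float64(0.062), 0.5433, -2.5983] tilt [-0.     0.001 -1.   ]
```

Request:
move_arm(
  series=[
    [0.02,-0.008,0.0,0.03],
    [0.06,-0.023,0.0,0.08],
    [0.1,-0.04,0.0,0.14],
    [0.14,-0.055,0.0,0.2],
    [0.18,-0.071,0.01,0.26],
    [0.22,-0.087,0.02,0.32],
    [0.26,-0.103,0.03,0.38],
    [0.3,-0.119,0.04,0.44],
    [0.34,-0.135,0.05,0.5],
    [0.37,-0.147,0.06,0.543],
    [0.387,-0.153,0.062,0.543],
    [0.387,-0.153,0.062,0.543],
    [0.387,-0.153,0.062,0.543],
  ],
  claw=1,
)

```text
time: 1.4
ee_pos: [0.5307, -0.301, 0.1602]
eef_rot: [0.996, -0.087, -0.0, 0.0]
ft_force: [-0.8, -0.8, -0.7]
width: 0.0868
```

```bash
python3 - <<'E'
from h import *
plan(.531,-.300,.16,-10)
c=imaging.get_calibration("wrist");p,d=imaging.camera("wrist")
np.savez("w1.npz",p=p,d=d,R=c["R"],t=c["t"],K=c["camera_matrix"])
cv2.imwrite("pics/w1.png",p[:,:,::-1])
W=cloud(d,c)
t=cv2.morphologyEx((W[:,:,2]>.053).astype(np.uint8)*(W[:,:,2]<.075),cv2.MORPH_OPEN,np.ones((5,5)))
nl,L,st,ce=cv2.connectedComponentsWithStats(t)
for i in range(1,nl):
    if st[i,4]>200: print(st[i],rect(W,L==i),cv2.minEnclosingCircle((W[L==i][:,:2]*1000).astype(np.float32)))
E
```

```text
tcp [ 0.5307 -0.301   0.1602] yaw -9.96 q1,q7 [ 0.63 -1.36] t 1.4 w 0.0868 -> shift [np.float64(0.0001), np.float64(-0.0011), np.float64(0.0002), 0.0007, -3.1409] tilt [-0.001 -0.    -1.   ]
[   9   57   91   89 6177] (array([ 639.6, -150.7,   71. ,   70. ,   81.7,   61.3]), 6177) ((639.2157592773438, -150.63258361816406), 36.00740051269531)
[ 220   58   70   73 4261] (array([ 616.3, -317.1,   52.1,   52.1,   -3.4,   61.8]), 4261) ((616.2346801757812, -317.02313232421875), 36.29742431640625)
[ 231  167   50   50 1977] (array([ 533.6, -302.5,   45.6,   45.5,   33.1,   58.6]), 1977) ((532.820556640625, -302.6217956542969), 23.791051864624023)
```

View pics/w1.png

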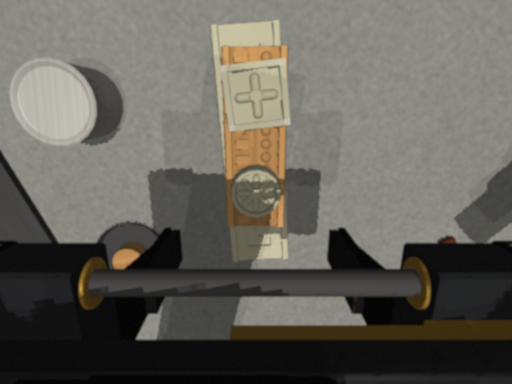

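The wrist picture shows the rosette at (256,191) and the corner at (256,97), both clear of the fingers. The three cameras agree within about 2 mm in x and 3 to 5 mm in y. I'll grasp the rosette.

Request:
move_arm(
  series=[
    [0.001,0.0,0.02,0],
    [0.0015,0.001,0.05,0],
    [0.0015,0.001,0.08,0],
    [0.0015,0.001,0.1,0],
    [0.0015,0.001,0.11,0],
    [0.0015,0.001,0.116,0],
    [0.0015,0.001,0.116,0],
    [0.0015,0.001,0.116,0],
  ],
)

```text
time: 2.25
ee_pos: [0.533, -0.3026, 0.0457]
eef_rot: [0.996, -0.087, 0.001, 0.0]
ft_force: [0.1, 0.0, 0.9]
width: 0.087
```

Request:
move_arm(
  series=[
    [0,0,0,0],
    [0,0,0,0],
    [0,0,0,0],
    [0,0,0,0],
    [0,0,0,0],
    [0,0,0,0],
    [0,0,0,0],
    [0,0,0,0],
  ],
  claw=-1,
  newtons=10,
)

```text
time: 3.05
ee_pos: [0.5324, -0.302, 0.0446]
eef_rot: [0.996, -0.087, -0.0, 0.0]
ft_force: [-0.5, 0.7, 0.4]
width: 0.0476
```

Request:
move_arm(
  series=[
    [0,0,-0.005,0],
    [0,0,-0.018,0],
    [0,0,-0.04,0],
    [0,0,-0.065,0],
    [-0.01,-0.009,-0.085,-0.01],
    [-0.03,-0.026,-0.1,-0.03],
    [-0.055,-0.048,-0.105,-0.06],
    [-0.08,-0.07,-0.105,-0.09],
    [-0.105,-0.092,-0.105,-0.12],
    [-0.125,-0.11,-0.105,-0.15],
    [-0.14,-0.123,-0.105,-0.17],
    [-0.147,-0.128,-0.105,-0.175],
    [-0.147,-0.128,-0.105,-0.175],
    [-0.147,-0.128,-0.105,-0.175],
  ],
)

```text
time: 4.45
ee_pos: [0.4105, -0.1513, 0.1501]
eef_rot: [1.0, -0.0, 0.001, 0.0]
ft_force: [0.4, 0.5, -0.9]
width: 0.0475
```

```bash
cat >> h.py <<'E'
def wrist(tag,boxes):
    c=imaging.get_calibration("wrist");p,d=imaging.camera("wrist")
    np.savez(tag+".npz",p=p,d=d,R=c["R"],t=c["t"],K=c["camera_matrix"])
    cv2.imwrite(f"pics/{tag}.png",p[:,:,::-1]); W=cloud(d,c)
    comps(W,boxes); return p,W
def comps(W,boxes):
    for n,(x,y,hx,hy,z0,z1) in boxes.items():
        k=(abs(W[:,:,0]-x)<hx)&(abs(W[:,:,1]-y)<hy)&(W[:,:,2]>z0)&(W[:,:,2]<z1)
        k=cv2.morphologyEx(k.astype(np.uint8),cv2.MORPH_OPEN,np.ones((3,3)))
        nl,L,st,ce=cv2.connectedComponentsWithStats(k)
        for i in range(1,nl):
            if st[i,4]>60: print(n,st[i],rect(W,L==i)[0],np.round(cv2.minEnclosingCircle((W[L==i][:,:2]*1000).astype(np.float32))[0],1))
E
python3 - <<'E'
from h import *
plan(.464,-.143,.10,0)
wrist("w2",dict(rnd=(.464,-.143,.05,.05,.0145,.03),lng=(.565,0,.14,.06,.0145,.03)))
E
```

```text
tcp [ 0.4105 -0.1513  0.1501] yaw -0.01 q1,q7 [ 0.59 -1.32] t 4.45 w 0.0475 -> shift [np.float64(0.0534), np.float64(-0.0083), np.float64(0.0502), -0.0002, 3.1414] tilt [ 0.001 -0.001 -1.   ]
rnd [ 229  113   37   38 1092] [ 4.653e+02 -1.443e+02  3.490e+01  3.460e+01  2.000e-01  1.980e+01] [ 465.3 -144.2]
lng [ 83 108  62  24 809] [476.5 -17.6  57.9  12.  -79.   19.8] [476.7 -17.6]
```

View pics/w2.png

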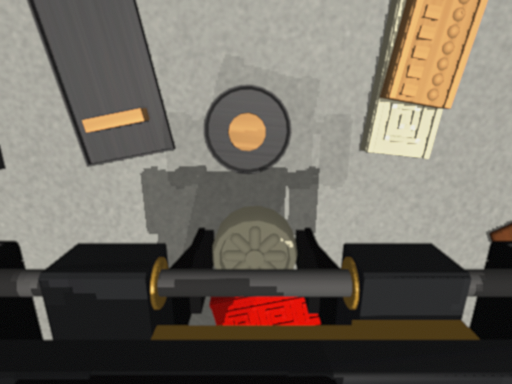

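The wrist picture shows the rosette held at (253,250) and tray_round's riser at (247,131), which is world (465.3, -144.3).

Request:
move_arm(
  series=[
    [0.008,-0.001,0.0,0],
    [0.022,-0.003,0.01,0],
    [0.038,-0.005,0.03,0],
    [0.05,-0.007,0.055,0],
    [0.0545,-0.007,0.08,0],
    [0.0545,-0.007,0.098,0],
    [0.0545,-0.007,0.108,0],
    [0.0545,-0.007,0.114,0],
    [0.0545,-0.007,0.118,0],
    [0.0545,-0.007,0.121,0],
    [0.0545,-0.007,0.1235,0],
    [0.0545,-0.007,0.1235,0],
    [0.0545,-0.007,0.1235,0],
  ],
)

```text
time: 5.8
ee_pos: [0.4646, -0.1435, 0.0264]
eef_rot: [1.0, 0.0, 0.0, 0.0]
ft_force: [0.9, 0.9, -1.1]
width: 0.0478
```

```bash
python3 -c "
from h import *
plan(.4653,-.1443,.0246,0);print(read_state()['ft_force'])"
```

```text
tcp [ 0.4646 -0.1435  0.0264] yaw 0.04 q1,q7 [ 0.53 -1.46] t 5.8 w 0.0478 -> shift [np.float64(0.0007), np.float64(0.0008), np.float64(0.0018), 0.0007, -3.1409] tilt [ 0.001 -0.    -1.   ]
[ 0.9272676   0.85259593 -1.08712402]
```

Request:
move_arm(
  series=[
    [0.0005,0.0005,0.0005,0],
    [0.0005,0.0005,0.001,0],
    [0.0005,0.0005,0.0015,0],
    [0.0005,0.0005,0.0018,0],
    [0.0005,0.0005,0.0018,0],
  ],
)

```text
time: 6.3
ee_pos: [0.4649, -0.144, 0.0245]
eef_rot: [1.0, 0.0, 0.0, 0.0]
ft_force: [-1.9, -0.0, 4.0]
width: 0.0476
```

Request:
move_arm(
  series=[
    [0,0,0,0],
    [0,0,0,0],
    [0,0,0,0],
    [0,0,0,0],
    [0,0,0,0],
    [0,0,0,0],
    [0,0,-0.01,0],
    [0,0,-0.03,0],
    [0,0,-0.06,0],
    [0,0,-0.09,0],
    [-0.03,0.0,-0.12,0],
    [-0.06,0.0,-0.13,0],
    [-0.06,0.0,-0.13,0],
  ],
  claw=1,
)

```text
time: 7.6
ee_pos: [0.4033, -0.1447, 0.1566]
eef_rot: [1.0, -0.0, 0.001, 0.001]
ft_force: [0.1, -0.2, -1.0]
width: 0.0873
```

```bash
python3 - <<'E'
from h import *
plan(.6163,-.317,.15,-3.4)
wrist("w3",dict(rnd=(.464,-.143,.04,.04,.028,.05),))
E
```

```text
tcp [ 0.4033 -0.1447  0.1566] yaw -0.04 q1,q7 [ 0.6  -1.32] t 7.6 w 0.0873 -> shift [np.float64(0.2131), np.float64(0.1722), np.float64(0.0075), 0.0587, -3.0829] tilt [ 0.002 -0.002 -1.   ]
rnd [ 228   99   52   52 2105] [ 465.4 -144.1   46.8   46.3   47.6   38.4] [ 465.1 -144. ]
```

View pics/w3.png

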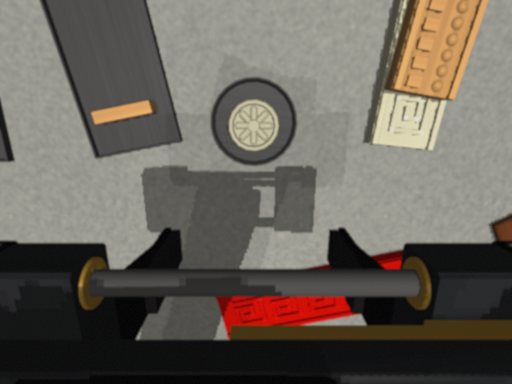

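The rosette rests centred on its tray (picture (253,125)): rosette (465.4, -144.1), tray (465.3, -144.3). Now the corner.

Request:
move_arm(
  series=[
    [0.01,0.008,0,0],
    [0.035,0.028,0,0.01],
    [0.065,0.053,0,0.02],
    [0.095,0.077,0,0.03],
    [0.125,0.101,0,0.04],
    [0.155,0.126,0,0.05],
    [0.185,0.15,0,0.059],
    [0.205,0.166,0.005,0.059],
    [0.213,0.172,0.02,0.059],
    [0.213,0.172,0.05,0.059],
    [0.213,0.172,0.075,0.059],
    [0.213,0.172,0.093,0.059],
    [0.213,0.172,0.105,0.059],
    [0.213,0.172,0.111,0.059],
    [0.213,0.172,0.111,0.059],
    [0.213,0.172,0.111,0.059],
  ],
)

```text
time: 9.25
ee_pos: [0.6187, -0.3161, 0.044]
eef_rot: [1.0, -0.029, 0.001, 0.0]
ft_force: [0.3, 0.0, -0.1]
width: 0.0869
```

```bash
python3 -c "
from h import *
plan(.6163,-.317,.045,-3.4);print(read_state()['ft_force'])"
```

```text
tcp [ 0.6187 -0.3161  0.044 ] yaw -3.34 q1,q7 [ 0.58 -1.32] t 9.25 w 0.0869 -> shift [np.float64(-0.0023), np.float64(0.0011), np.float64(-0.001), 0.0011, -3.1405] tilt [ 0.001 -0.001 -1.   ]
[ 0.33053468  0.03420624 -0.12848489]
```

Request:
move_arm(
  series=[
    [-0.002,0.001,-0.001,0],
    [-0.002,0.001,-0.001,0],
    [-0.002,0.001,-0.001,0],
  ],
)

```text
time: 9.55
ee_pos: [0.6161, -0.317, 0.045]
eef_rot: [1.0, -0.029, 0.0, 0.0]
ft_force: [-0.5, 0.4, 0.0]
width: 0.087
```

Request:
move_arm(
  series=[
    [0,0,0,0],
    [0,0,0,0],
    [0,0,0,0],
    [0,0,0,0],
    [0,0,0,0],
    [0,0,0,0],
    [0,0,0,0],
    [0,0,0,0],
  ],
  claw=-1,
  newtons=12,
)

```text
time: 10.35
ee_pos: [0.6159, -0.3167, 0.0442]
eef_rot: [1.0, -0.029, -0.0, 0.0]
ft_force: [0.7, 0.8, -0.9]
width: 0.0516
```

```bash
python3 -c "
from h import *
plan(.40,.156,.15,0);print(read_state()['ft_force'])"
```

```text
tcp [ 0.6159 -0.3167  0.0442] yaw -3.33 q1,q7 [ 0.58 -1.32] t 10.35 w 0.0516 -> shift [np.float64(-0.2431), np.float64(-0.4593), np.float64(-0.1058), -0.0582, 3.0834] tilt [-0. -0. -1.]
[ 0.73531279  0.79087348 -0.8631833 ]
```

Request:
move_arm(
  series=[
    [0,0,-0.005,0],
    [0,0,-0.018,0],
    [0,0,-0.04,0],
    [0,0,-0.07,0],
    [-0.01,-0.019,-0.095,0],
    [-0.025,-0.047,-0.106,0],
    [-0.045,-0.085,-0.106,-0.01],
    [-0.065,-0.123,-0.106,-0.02],
    [-0.085,-0.161,-0.106,-0.03],
    [-0.105,-0.199,-0.106,-0.04],
    [-0.125,-0.237,-0.106,-0.05],
    [-0.145,-0.275,-0.106,-0.058],
    [-0.165,-0.313,-0.106,-0.058],
    [-0.185,-0.351,-0.106,-0.058],
    [-0.205,-0.389,-0.106,-0.058],
    [-0.225,-0.427,-0.106,-0.058],
    [-0.237,-0.449,-0.106,-0.058],
    [-0.243,-0.459,-0.106,-0.058],
    [-0.243,-0.459,-0.106,-0.058],
    [-0.243,-0.459,-0.106,-0.058],
  ],
)

```text
time: 12.35
ee_pos: [0.4007, 0.1545, 0.1505]
eef_rot: [1.0, -0.001, 0.0, 0.0]
ft_force: [0.8, -0.3, -1.2]
width: 0.052
```

```bash
python3 - <<'E'
from h import *
plan(.4663,.154,.026,0)
p,W=wrist("w4",dict(sq=(.466,.154,.05,.05,.0145,.03),lng=(.565,0,.14,.06,.0145,.03),med=(.574,.3,.1,.06,.0145,.03)))
E
```

```text
tcp [0.4007 0.1545 0.1505] yaw -0.08 q1,q7 [ 0.18 -2.03] t 12.35 w 0.052 -> shift [np.float64(0.0655), np.float64(0.0004), np.float64(0.1246), -0.0014, 3.1402] tilt [ 0.001 -0.001 -1.   ]
sq [231  94  50  14 642] [484.4 153.3  45.6  11.6  89.1  19.8] [484.1 153.3]
sq [232 129  48  13 619] [452.4 153.3  45.4  11.6  89.9  19.8] [452.  153.3]
lng [404  97  65  24 857] [476.5 -16.7  58.1  12.1 -79.2  19.6] [477.4 -16.4]
med [ 63  57  61  16 860] [515.8 300.7  52.6  12.2  88.5  19.8] [514.8 300.7]
```

View pics/w4.png

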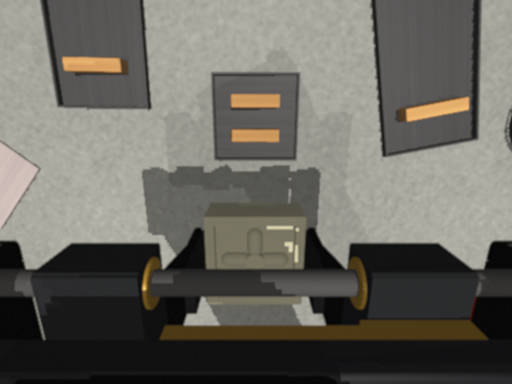

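The wrist picture shows tray_square's bearers at (256,101) and (256,136), giving a centre of (468.4, 153.3), and the corner held square at (255,240).

Request:
move_arm(
  series=[
    [0.01,0.0,0.0,0],
    [0.026,0.0,0.01,0.005],
    [0.045,0.001,0.03,0.005],
    [0.06,0.001,0.055,0.005],
    [0.067,0.001,0.08,0.005],
    [0.0675,0.001,0.098,0.005],
    [0.0675,0.001,0.108,0.005],
    [0.0675,0.001,0.114,0.005],
    [0.0675,0.001,0.118,0.005],
    [0.0675,0.001,0.121,0.005],
    [0.0675,0.001,0.1235,0.005],
    [0.0675,0.001,0.1235,0.005],
    [0.0675,0.001,0.1235,0.005],
  ],
)

```text
time: 13.7
ee_pos: [0.4678, 0.1547, 0.0271]
eef_rot: [1.0, -0.003, 0.0, 0.0]
ft_force: [0.1, 0.0, -0.7]
width: 0.052
```

```bash
python3 -c "
from h import *
plan(.4681,.1533,.0242,-.5);print(read_state()['ft_force'])"
```

```text
tcp [0.4678 0.1547 0.0271] yaw -0.29 q1,q7 [ 0.12 -2.17] t 13.7 w 0.052 -> shift [np.float64(0.0003), np.float64(0.0014), np.float64(0.0029), 0.0036, -3.138] tilt [ 0.001 -0.    -1.   ]
[ 0.07598241  0.02559634 -0.66926428]
```

Request:
move_arm(
  series=[
    [0.0,0.001,0.0005,0],
    [0.0,0.001,0.001,0],
    [0.0,0.001,0.0015,0.003],
    [0.0,0.001,0.002,0.003],
    [0.0,0.001,0.0025,0.003],
    [0.0,0.001,0.0025,0.003],
  ],
)

```text
time: 14.3
ee_pos: [0.4675, 0.1537, 0.0242]
eef_rot: [1.0, -0.004, -0.0, 0.0]
ft_force: [0.4, 0.3, -2.5]
width: 0.0518
```

Request:
move_arm(
  series=[
    [0.0,0,0.0004,0],
    [0.0,0,0.0008,0],
    [0.0,0,0.0008,0],
  ],
)

```text
time: 14.6
ee_pos: [0.4676, 0.1537, 0.0241]
eef_rot: [1.0, -0.004, 0.0, 0.0]
ft_force: [-4.4, -1.4, 9.1]
width: 0.0519
```

Contact. Release.

Request:
move_arm(
  series=[
    [0,0,-0.0003,0],
    [0,0,-0.0003,0],
    [0,0,-0.0003,0],
    [0,0,-0.0003,0],
    [0,0,-0.0003,0],
    [0,0,-0.0003,0],
    [0,0,-0.01,0],
    [0,0,-0.03,0],
    [0,0,-0.06,0],
    [0,0,-0.09,0],
    [-0.03,0.0,-0.12,0],
    [-0.06,0.0,-0.13,0],
    [-0.06,0.0,-0.13,0],
    [-0.06,0.0,-0.13,0],
  ],
  claw=1,
)

```text
time: 16.0
ee_pos: [0.4078, 0.154, 0.1543]
eef_rot: [1.0, -0.004, 0.001, 0.0]
ft_force: [0.8, -0.2, 0.4]
width: 0.0869
```

```bash
python3 - <<'E'
from h import *
plan(.45,-.30,.17,-10)
wrist("w5",dict(sq=(.467,.154,.045,.045,.03,.055),))
E
```

```text
tcp [0.4078 0.154  0.1543] yaw -0.46 q1,q7 [ 0.2  -2.04] t 16.0 w 0.0869 -> shift [np.float64(0.0459), np.float64(0.4537), np.float64(-0.0153), 0.1665, -2.9751] tilt [ 0.002 -0.001 -1.   ]
sq [ 225   98   60   60 3506] [467.5 153.4  52.   51.7  89.6  41.9] [467.6 153.6]
```

View pics/w5.png

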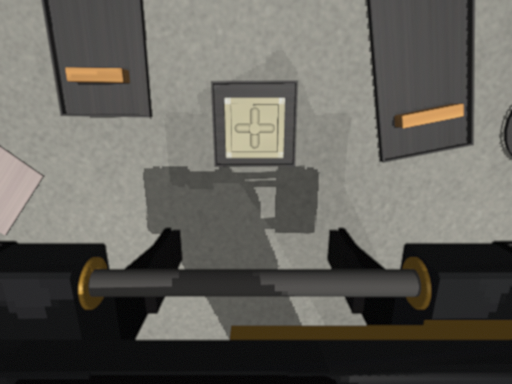

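The corner rests centred on tray_square (picture (254,128)): 0.9 mm off in x, 0.1 mm in y. Now back to view the beading.

Request:
move_arm(
  series=[
    [0.001,0.012,-0.01,0],
    [0.003,0.035,-0.02,0.01],
    [0.006,0.065,-0.03,0.02],
    [0.01,0.1,-0.035,0.03],
    [0.014,0.135,-0.035,0.045],
    [0.017,0.17,-0.035,0.06],
    [0.02,0.205,-0.035,0.075],
    [0.024,0.24,-0.035,0.09],
    [0.027,0.275,-0.035,0.105],
    [0.031,0.31,-0.035,0.12],
    [0.035,0.345,-0.035,0.135],
    [0.038,0.38,-0.035,0.15],
    [0.042,0.415,-0.035,0.167],
    [0.045,0.44,-0.035,0.167],
    [0.046,0.454,-0.035,0.167],
    [0.046,0.454,-0.035,0.167],
    [0.046,0.454,-0.035,0.167],
  ],
)

```text
time: 17.75
ee_pos: [0.4501, -0.2991, 0.188]
eef_rot: [0.996, -0.087, -0.0, -0.0]
ft_force: [0.3, -0.9, -0.3]
width: 0.0869
```

```bash
python3 - <<'E'
from h import *
plan(.57,-.307,.15,-10)
p,W=wrist("w6",dict(bead=(.57,-.307,.12,.06,.031,.05),fr=(.56,-.302,.14,.06,.012,.026)))
E
```

```text
tcp [ 0.4501 -0.2991  0.188 ] yaw -9.99 q1,q7 [ 0.65 -1.27] t 17.75 w 0.0869 -> shift [np.float64(0.1195), np.float64(-0.013), np.float64(0.0379), 0.0002, -3.1414] tilt [-0.001  0.001 -1.   ]
bead [ 210    0   64  145 8549] [ 556.4 -305.8  130.1   58.2   -9.6   37.6] [ 556.2 -306.7]
fr [204   0   8  58 261] [ 606.2 -280.2   50.5    5.9   -7.7   19.7] [ 606.2 -279.7]
fr [ 219  134   59   53 2340] [ 470.3 -295.1   64.1   55.5   83.9   17.7] [ 470.  -294.9]
```

View pics/w6.png

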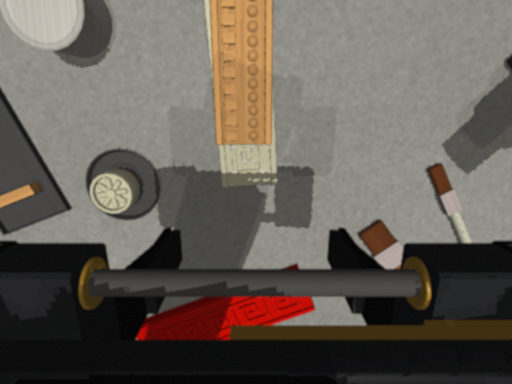

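The beading at picture (245,75) is bare now: centre about (574.8, -308.7), yaw -9.7°. The pale frieze is under it.

Request:
move_arm(
  series=[
    [0.012,-0.001,0.0,0],
    [0.035,-0.004,0.01,-0.005],
    [0.065,-0.007,0.03,-0.005],
    [0.095,-0.01,0.055,-0.005],
    [0.115,-0.012,0.085,-0.005],
    [0.1245,-0.0122,0.11,-0.005],
    [0.1245,-0.0122,0.13,-0.005],
    [0.1245,-0.0122,0.145,-0.005],
    [0.1245,-0.0122,0.155,-0.005],
    [0.1245,-0.0122,0.16,-0.005],
    [0.1245,-0.0122,0.162,-0.005],
    [0.1245,-0.0122,0.162,-0.005],
    [0.1245,-0.0122,0.162,-0.005],
  ],
)

```text
time: 19.1
ee_pos: [0.575, -0.3102, 0.0274]
eef_rot: [0.996, -0.085, 0.001, 0.0]
ft_force: [-0.3, -0.8, -0.6]
width: 0.0873
```

```bash
python3 -c "
from h import *
plan(.5748,-.3087,.0245,-9.7);print(read_state()['ft_force'])"
```

```text
tcp [ 0.575  -0.3102  0.0274] yaw -9.76 q1,q7 [ 0.55 -1.39] t 19.1 w 0.0873 -> shift [np.float64(-0.0005), np.float64(-0.0015), np.float64(0.0029), -0.0011, 3.1405] tilt [ 0.001 -0.001 -1.   ]
[-0.25338401 -0.76585512 -0.56929721]
```

Request:
move_arm(
  series=[
    [0,-0.001,0.001,0],
    [0,-0.001,0.0025,0],
    [0,-0.001,0.0025,0],
  ],
)

```text
time: 19.4
ee_pos: [0.5747, -0.3088, 0.0239]
eef_rot: [0.996, -0.085, -0.0, 0.0]
ft_force: [0.0, 0.3, 0.2]
width: 0.0866
```

Request:
move_arm(
  series=[
    [0,0,0,0],
    [0,0,0,0],
    [0,0,0,0],
    [0,0,0,0],
    [0,0,0,0],
    [0,0,0,0],
    [0,0,0,0],
  ],
  claw=-1,
  newtons=20,
)

```text
time: 20.1
ee_pos: [0.5747, -0.3089, 0.024]
eef_rot: [0.996, -0.085, 0.0, 0.0]
ft_force: [-0.9, -0.5, -0.2]
width: 0.0578
```

```bash
python3 -c "
from h import *
plan(.44,.30,.15,-1);print(read_state()['ft_force'])"
```

```text
tcp [ 0.5747 -0.3089  0.024 ] yaw -9.75 q1,q7 [ 0.55 -1.39] t 20.1 w 0.0578 -> shift [np.float64(-0.2359), np.float64(-0.5773), np.float64(-0.1261), -0.1527, 2.9889] tilt [ 0. -0. -1.]
[-0.91423086 -0.54140159 -0.24045703]
```

Request:
move_arm(
  series=[
    [0,0,-0.004,0],
    [0,0,-0.012,0],
    [0,0,-0.026,0],
    [0,0,-0.045,0],
    [0,0,-0.07,0],
    [-0.002,-0.007,-0.095,0],
    [-0.007,-0.02,-0.115,-0.005],
    [-0.013,-0.04,-0.13,-0.01],
    [-0.022,-0.067,-0.136,-0.02],
    [-0.032,-0.098,-0.136,-0.03],
    [-0.043,-0.132,-0.136,-0.04],
    [-0.055,-0.168,-0.136,-0.05],
    [-0.067,-0.205,-0.136,-0.06],
    [-0.079,-0.242,-0.136,-0.07],
    [-0.091,-0.279,-0.136,-0.08],
    [-0.103,-0.315,-0.136,-0.09],
    [-0.114,-0.35,-0.136,-0.1],
    [-0.124,-0.38,-0.136,-0.11],
    [-0.132,-0.405,-0.136,-0.12],
    [-0.139,-0.425,-0.136,-0.13],
  ],
)

```text
time: 22.1
ee_pos: [0.5095, 0.1354, 0.1614]
eef_rot: [1.0, -0.019, 0.001, -0.0]
ft_force: [-0.6, -0.5, -1.5]
width: 0.058
```

Request:
move_arm(
  series=[
    [-0.008,-0.02,0,-0.008],
    [-0.014,-0.038,0,-0.016],
    [-0.018,-0.052,0,-0.022],
    [-0.02,-0.061,0,-0.022],
    [-0.021,-0.064,0,-0.022],
    [-0.021,-0.064,0,-0.022],
  ],
)

```text
time: 22.7
ee_pos: [0.4915, 0.1981, 0.1601]
eef_rot: [1.0, -0.009, 0.0, 0.0]
ft_force: [0.8, -0.5, -1.2]
width: 0.0581
```

```bash
python3 - <<'E'
from h import *
plan(.576,.2995,.15,-1)
p,W=wrist("w7",dict(med=(.574,.3,.1,.06,.0145,.03)))
E
```

```text
tcp [0.4915 0.1981 0.1601] yaw -1.05 q1,q7 [-0.01 -2.14] t 22.7 w 0.0581 -> shift [np.float64(0.0827), np.float64(-0.103), np.float64(0.01), -0.0009, 3.1407] tilt [ 0. -0. -1.]
med [112  25  60  16 930] [635.7 298.   52.4  12.3  88.7  19.7] [636.  297.9]
med [128 157  52  12 617] [516.3 300.3  51.5  11.5  88.7  19.8] [515.7 300.4]
```

View pics/w7.png

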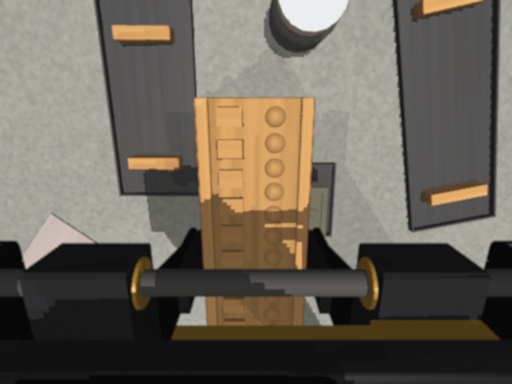

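The wrist picture shows tray_medium's bearers at (142,33) and (154,163), giving a centre of (576.0, 299.2) and a yaw of -1.1°. I'll check how the beading sits in the grip.

```bash
python3 - <<'E'
from h import *
f=np.load("w7.npz");c=dict(R=f["R"],t=f["t"],camera_matrix=f["K"]);W=cloud(f["d"],c)
m=np.zeros(f["d"].shape,bool);m[80:235,185:325]=1
q=W[m&(W[:,:,2]>.14)];q=q[q[:,2]<.2]
print(np.percentile(q[:,0],[50,98,99,99.5,99.9])*1000,np.median(q[:,2]),np.percentile(q[:,1],[.5,99.5])*1000,rect(W,m,.14,.2))
E
```

```text
[543.5269828  574.36055562 574.94735539 575.2668601  575.70083785] 0.17370121877202116 [165.9167739  229.42074706] (array([538.5, 197.1,  75.5,  73.9,  88.9, 173.7]), 15906)
```

Request:
move_arm(
  series=[
    [0.006,-0.008,0,0],
    [0.018,-0.023,0,0],
    [0.035,-0.044,0,0],
    [0.053,-0.066,0,0],
    [0.068,-0.085,0.003,0],
    [0.078,-0.097,0.012,0],
    [0.0826,-0.1026,0.03,0],
    [0.0826,-0.1026,0.055,0],
    [0.0826,-0.1026,0.08,0],
    [0.0826,-0.1026,0.1,0],
    [0.0826,-0.1026,0.113,0],
    [0.0826,-0.1026,0.122,0],
    [0.0826,-0.1026,0.128,0],
    [0.0826,-0.1026,0.1315,0],
    [0.0826,-0.1026,0.1335,0],
    [0.0826,-0.1026,0.1335,0],
    [0.0826,-0.1026,0.1335,0],
  ],
)

```text
time: 24.45
ee_pos: [0.5761, 0.2995, 0.027]
eef_rot: [1.0, -0.009, 0.0, -0.0]
ft_force: [-0.3, 0.6, -1.6]
width: 0.0573
```

```bash
python3 -c "
from h import *
plan(.576,.2992,.024,-1.1);print(read_state()['ft_force'])"
```

```text
tcp [0.5761 0.2995 0.027 ] yaw -1.04 q1,q7 [-0.2  -2.34] t 24.45 w 0.0573 -> shift [np.float64(-0.0001), np.float64(0.0003), np.float64(0.003), 0.001, -3.1406] tilt [ 0.001  0.    -1.   ]
[-0.28178573  0.55576147 -1.58577106]
```

Request:
move_arm(
  series=[
    [0.0,0,0.0005,0],
    [0.0,0,0.001,0],
    [0.0,0,0.0015,0.001],
    [0.0,0,0.002,0.001],
    [0.0,0,0.0025,0.001],
    [0.0,0,0.0028,0.001],
    [0.0,0,0.0028,0.001],
  ],
)

```text
time: 25.15
ee_pos: [0.5758, 0.2994, 0.024]
eef_rot: [1.0, -0.01, 0.0, 0.0]
ft_force: [-1.9, -2.0, 4.1]
width: 0.058
```

Request:
move_arm(
  series=[
    [0,0,0,0],
    [0,0,0,0],
    [0,0,0,0],
    [0,0,0,0],
    [0,0,0,0],
    [0,0,0,0],
    [0,0,-0.01,0],
    [0,0,-0.03,0],
    [0,0,-0.06,0],
    [0,0,-0.09,0],
    [-0.03,0.01,-0.12,0],
    [-0.07,0.02,-0.15,0],
    [-0.1,0.03,-0.16,0],
    [-0.1,0.03,-0.16,0],
    [-0.1,0.03,-0.16,0],
  ],
  claw=1,
)

```text
time: 26.65
ee_pos: [0.4755, 0.2712, 0.1848]
eef_rot: [1.0, -0.01, 0.001, 0.0]
ft_force: [0.6, -0.2, -0.8]
width: 0.0871
```

```bash
python3 - <<'E'
from h import *
plan(.43,-.28,.20,-5.5)
p,W=wrist("w8",dict(med=(.574,.3,.11,.07,.03,.05),lng=(.565,0,.14,.06,.0145,.03)))
E
```

```text
tcp [0.4755 0.2712 0.1848] yaw -1.1 q1,q7 [-0.11 -2.29] t 26.65 w 0.0871 -> shift [np.float64(-0.0349), np.float64(0.5519), np.float64(-0.0152), 0.0768, -3.0648] tilt [ 0.002 -0.    -1.   ]
med [  190     0    64   169 10032] [569.4 299.6 155.1  57.7  -1.2  37.6] [569.3 299.2]
lng [484 168  28  16 313] [474.   -2.3  29.2  12.6 -79.6  19.4] [474.2  -2.4]
```

View pics/w8.png

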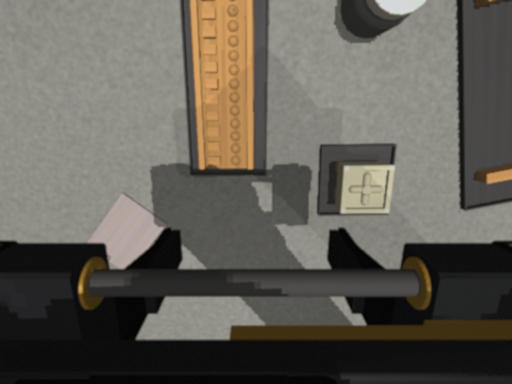

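The beading sits centred and lined up on tray_medium (picture (222,90)): near end at 491.9, so centre x is about 575.9, and yaw is -1.2°. Next I'll view tray_long on the way back to the frieze.

Request:
move_arm(
  series=[
    [-0.002,0.012,-0.01,0],
    [-0.005,0.04,-0.025,0],
    [-0.009,0.08,-0.04,0],
    [-0.014,0.12,-0.055,0],
    [-0.018,0.16,-0.065,0],
    [-0.023,0.2,-0.065,0],
    [-0.027,0.24,-0.065,0],
    [-0.03,0.265,-0.065,0],
    [-0.03,0.272,-0.065,0],
    [-0.03,0.272,-0.065,0],
    [-0.03,0.272,-0.065,0],
  ],
)

```text
time: 27.8
ee_pos: [0.4402, 0.001, 0.2487]
eef_rot: [1.0, -0.009, -0.0, -0.0]
ft_force: [-0.5, 0.3, -0.5]
width: 0.087
```

```bash
python3 - <<'E'
from h import *
plan(.43,-.285,.25,-5.5)
p,W=wrist("w9",dict(lng=(.565,0,.14,.06,.0145,.03)))
E
```

```text
tcp [0.4402 0.001  0.2487] yaw -1.03 q1,q7 [ 0.24 -1.67] t 27.8 w 0.087 -> shift [np.float64(-0.0051), np.float64(0.2861), np.float64(-0.0014), 0.078, -3.0636] tilt [-0.     0.001 -1.   ]
lng [246 130  45  18 430] [476.5 -17.1  57.6  12.2 -78.9  19.7] [478.  -16.8]
```

View pics/w9.png

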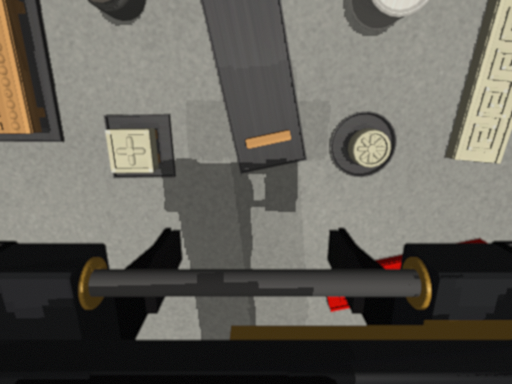

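Request:
move_arm(
  series=[
    [0.01,0.002,0.005,0],
    [0.035,0.007,0.015,0],
    [0.065,0.013,0.03,0],
    [0.09,0.018,0.045,0],
    [0.1,0.02,0.05,0],
    [0.1,0.02,0.05,0],
    [0.1,0.02,0.05,0],
  ],
)

```text
time: 28.55
ee_pos: [0.5392, -0.0213, 0.1989]
eef_rot: [1.0, -0.009, -0.0, -0.0]
ft_force: [0.4, -0.1, -0.2]
width: 0.0872
```

```bash
python3 - <<'E'
from h import *
plan(.43,-.285,.25,-5.5)
p,W=wrist("w10",dict(lng=(.565,0,.14,.06,.0145,.03),fr=(.56,-.302,.14,.06,.012,.03)))
E
```

```text
tcp [ 0.5392 -0.0213  0.1989] yaw -1.05 q1,q7 [ 0.23 -1.68] t 28.55 w 0.0872 -> shift [np.float64(-0.1044), np.float64(0.2656), np.float64(-0.0511), 0.0777, -3.0639] tilt [-0.  0. -1.]
lng [188  56  56  24 696] [657.   17.7  58.   12.3 -79.2  19.8] [657.1  17.8]
lng [229 216  47  18 484] [476.6 -17.4  57.5  13.  -79.2  19.7] [477.2 -17.2]
fr [ 444   34   68  209 7364] [ 562.4 -303.7  238.6   65.4   -5.8   17.7] [ 564.1 -286.4]
```

Tray_long's bearers are at (657.0, 17.7) and (476.6, -17.4), so its centre is (566.8, 0.15) with yaw 11.0°. The frieze is at (562.4, -303.7), yaw about -5.7°. I'll grasp it.

Request:
move_arm(
  series=[
    [0.001,0.012,0,0],
    [0.004,0.04,0,0.01],
    [0.008,0.08,0,0.02],
    [0.012,0.12,0,0.035],
    [0.016,0.16,0,0.05],
    [0.02,0.2,0,0.065],
    [0.024,0.24,0,0.081],
    [0.027,0.268,0.01,0.081],
    [0.0284,0.282,0.03,0.081],
    [0.0284,0.282,0.065,0.081],
    [0.0284,0.282,0.1,0.081],
    [0.0284,0.282,0.13,0.081],
    [0.0284,0.282,0.155,0.081],
    [0.0284,0.282,0.173,0.081],
    [0.0284,0.282,0.184,0.081],
    [0.0284,0.282,0.19,0.081],
    [0.0284,0.282,0.192,0.081],
    [0.0284,0.282,0.192,0.081],
    [0.0284,0.282,0.192,0.081],
  ],
)

```text
time: 30.5
ee_pos: [0.5631, -0.3048, 0.0077]
eef_rot: [0.999, -0.05, 0.001, 0.0]
ft_force: [-0.2, 0.2, 0.4]
width: 0.0874
```

```bash
python3 -c "
from h import *
plan(.5624,-.3037,.004,-5.7);print(read_state()['ft_force'])"
```

```text
tcp [ 0.5631 -0.3048  0.0077] yaw -5.74 q1,q7 [ 0.51 -1.3 ] t 30.5 w 0.0874 -> shift [np.float64(-0.0008), np.float64(-0.001), np.float64(0.0037), -0.0007, 3.1409] tilt [ 0.001 -0.001 -1.   ]
[-0.18956714  0.17328148  0.38915324]
```

Request:
move_arm(
  series=[
    [-0.0005,-0.001,0.0015,0],
    [-0.0005,-0.001,0.003,0],
    [-0.0005,-0.001,0.003,0],
    [-0.0005,-0.001,0.003,0],
  ],
)

```text
time: 30.9
ee_pos: [0.5622, -0.3035, 0.0037]
eef_rot: [0.999, -0.05, 0.0, 0.0]
ft_force: [0.7, 0.8, 1.0]
width: 0.0871
```

Request:
move_arm(
  series=[
    [0,0,0,0],
    [0,0,0,0],
    [0,0,0,0],
    [0,0,0,0],
    [0,0,0,0],
    [0,0,0,0],
    [0,0,0,0],
  ],
  claw=-1,
  newtons=35,
)

```text
time: 31.6
ee_pos: [0.5621, -0.3037, 0.0037]
eef_rot: [0.999, -0.05, 0.0, 0.0]
ft_force: [-0.5, -1.7, -0.4]
width: 0.0643
```

```bash
python3 -c "
from h import *
plan(.55,-.12,.16,11);print(read_state()['ft_force'])"
```

```text
tcp [ 0.5621 -0.3037  0.0037] yaw -5.75 q1,q7 [ 0.51 -1.3 ] t 31.6 w 0.0643 -> shift [np.float64(-0.0305), np.float64(-0.1815), np.float64(-0.1564), -0.2924, 2.8492] tilt [ 0. -0. -1.]
[-0.5340992  -1.74390272 -0.39709081]
```

Request:
move_arm(
  series=[
    [0,0,-0.003,0],
    [0,0,-0.009,0],
    [0,0,-0.02,0],
    [0,0,-0.037,0],
    [0,0,-0.06,0],
    [0,0,-0.085,0],
    [0,0,-0.11,0],
    [-0.001,-0.008,-0.13,0],
    [-0.002,-0.022,-0.145,-0.01],
    [-0.004,-0.043,-0.153,-0.03],
    [-0.006,-0.07,-0.156,-0.055],
    [-0.009,-0.1,-0.156,-0.085],
    [-0.011,-0.132,-0.156,-0.12],
    [-0.014,-0.165,-0.156,-0.155],
    [-0.017,-0.198,-0.156,-0.19],
    [-0.019,-0.23,-0.156,-0.225],
    [-0.022,-0.258,-0.156,-0.255],
    [-0.024,-0.28,-0.156,-0.275],
    [-0.0255,-0.296,-0.156,-0.288],
    [-0.0258,-0.303,-0.156,-0.2923],
  ],
)

```text
time: 33.6
ee_pos: [0.5664, 0.0029, 0.1593]
eef_rot: [0.995, 0.097, -0.0, -0.0]
ft_force: [-0.1, -0.3, -3.5]
width: 0.064
```

Request:
move_arm(
  series=[
    [0,0,0,0],
    [0,0,0,0],
    [0,0,0,0],
  ],
)

```text
time: 33.9
ee_pos: [0.5668, -0.001, 0.1595]
eef_rot: [0.996, 0.095, -0.0, 0.0]
ft_force: [0.5, -0.4, -3.6]
width: 0.0638
```

```bash
python3 - <<'E'
from h import *
plan(.5668,.00015,.026,11)
s=read_state();print(s["ft_force"])
p,W=wrist("w11",{})
m=(W[:,:,2]>.145)&(W[:,:,2]<.20)
R=Rn.from_quat(s["eef_rot"]).as_matrix()
Q=(W-s["ee_pos"])@R*1000
k=m.copy();k[240:]=0
q=Q[k];q=q[abs(q[:,1])<45]
print(len(q),np.percentile(q[:,0],[50,98,99.5,99.9]),np.median(q[:,2]))
for x0 in range(40,125,15):
    b=q[abs(q[:,0]-x0)<5]
    if len(b)>20: print(x0,np.percentile(b[:,1],[1,99]),np.median(b[:,2]))
E
```

```text
tcp [ 0.5668 -0.001   0.1595] yaw 10.87 q1,q7 [ 0.2  -1.53] t 33.9 w 0.0638 -> shift [np.float64(0.0002), np.float64(-0.0012), np.float64(0.1335), -0.0022, 3.1394] tilt [-0.    -0.001 -1.   ]
[ 0.49263263 -0.43913405 -3.58303176]
30337 [ 73.32240187 117.91678041 119.19388539 119.77023134] -13.933820221047611
40 [-30.05136632  31.1501898 ] -15.014747742480584
55 [-29.88245738  31.21996181] -14.98930819662539
70 [-29.76219948  31.34159745] -14.945295702333606
85 [-29.61817625  31.37540057] -15.004697422024394
100 [-29.52885333  31.61370264] -14.450860653147336
115 [-29.45647828  31.50747901] -13.40402412254328
```

View pics/w11.png

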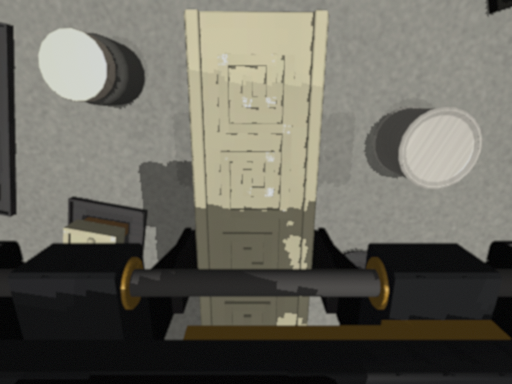

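The frieze is centred in the grip (front end 119.7 mm ahead of the TCP, picture (257,10)), over the long tray. I'll lower it.

Request:
move_arm(
  series=[
    [0,-0.001,0.006,0],
    [0,-0.001,0.018,0],
    [0,-0.001,0.036,-0.002],
    [0,-0.001,0.056,-0.002],
    [0,-0.001,0.075,-0.002],
    [0,-0.001,0.092,-0.002],
    [0,-0.001,0.106,-0.002],
    [0,-0.001,0.116,-0.002],
    [0,-0.001,0.123,-0.002],
    [0,-0.001,0.128,-0.002],
    [0,-0.001,0.131,-0.002],
    [0,-0.001,0.132,-0.002],
    [0,-0.001,0.132,-0.002],
    [0,-0.001,0.132,-0.002],
  ],
)

```text
time: 35.35
ee_pos: [0.5669, 0.0016, 0.0281]
eef_rot: [0.995, 0.097, 0.0, 0.0]
ft_force: [0.3, 0.1, -3.4]
width: 0.0638
```

```bash
python3 -c "
from h import *
plan(.5668,.00015,.0237,11);print(read_state()['ft_force'])"
```

```text
tcp [0.5669 0.0016 0.0281] yaw 11.12 q1,q7 [ 0.17 -1.57] t 35.35 w 0.0638 -> shift [np.float64(-0.0004), np.float64(0.0014), np.float64(0.0044), 0.0021, -3.1395] tilt [ 0.001 -0.    -1.   ]
[ 0.34954502  0.14937361 -3.43039054]
```

Request:
move_arm(
  series=[
    [0,0.001,0.001,0],
    [0,0.001,0.002,0.002],
    [0,0.001,0.0025,0.002],
    [0,0.001,0.003,0.002],
    [0,0.001,0.0035,0.002],
    [0,0.001,0.0035,0.002],
    [0,0.001,0.0035,0.002],
  ],
)

```text
time: 36.05
ee_pos: [0.5668, 0.0006, 0.0242]
eef_rot: [0.995, 0.096, 0.0, 0.0]
ft_force: [-0.0, -0.7, -3.0]
width: 0.0636
```

```bash
python3 -c "
from h import *
plan(.5668,.00015,.0237,11);print(read_state()['ft_force'])"
```

```text
tcp [0.5668 0.0006 0.0242] yaw 11.01 q1,q7 [ 0.18 -1.58] t 36.05 w 0.0636 -> shift [np.float64(-0.0001), np.float64(0.0004), np.float64(0.0005), 0.0001, -3.1415] tilt [ 0. -0. -1.]
[-0.03217309 -0.71321382 -3.04396545]
```

Request:
move_arm(
  series=[
    [0,0.0003,0.0003,0],
    [0,0.0003,0.0006,0],
    [0,0.0003,0.0008,0],
    [0,0.0003,0.0008,0],
  ],
)

```text
time: 36.45
ee_pos: [0.5669, 0.0002, 0.0236]
eef_rot: [0.995, 0.096, 0.0, 0.0]
ft_force: [-2.8, -0.3, 1.9]
width: 0.0635
```

Contact: 1.9 N up, where the hanging weight read -3.4 N. Release.

Request:
move_arm(
  series=[
    [0,0,0,0],
    [0,0,0,0],
    [0,0,0,0],
    [0,0,0,0],
    [0,0,0,0],
    [0,0,0,0],
    [0,0,-0.01,0],
    [0,0,-0.03,0],
    [0,0,-0.06,0],
    [0,0,-0.09,0],
    [-0.02,0.0,-0.12,0],
    [-0.05,0.0,-0.15,0],
    [-0.09,0.0,-0.18,0],
    [-0.12,0.0,-0.19,0],
    [-0.13,0.0,-0.19,0],
    [-0.13,0.0,-0.19,0],
  ],
  claw=1,
)

```text
time: 38.05
ee_pos: [0.4388, -0.0248, 0.2141]
eef_rot: [0.995, 0.096, 0.001, 0.001]
ft_force: [0.4, -0.5, -0.6]
width: 0.0868
```

```bash
python3 - <<'E'
from h import *
plan(.23,-.55,.22,10)
p,W=wrist("w12",dict(lng=(.565,0,.15,.065,.03,.05)))
c=imaging.get_calibration("top");p,d=imaging.camera("top");W=cloud(d,c)
cv2.imwrite("pics/top1.png",p[:,:,::-1])
comps(W,dict(lng=(.565,0,.16,.075,.03,.05),med=(.574,.3,.12,.07,.03,.05),sq=(.466,.155,.05,.05,.033,.055),rnd=(.464,-.143,.05,.05,.03,.05),jar=(.645,.154,.05,.05,.058,.1),tin=(.638,-.149,.05,.05,.055,.1)))
E
```

```text
tcp [ 0.4388 -0.0248  0.2141] yaw 10.97 q1,q7 [ 0.28 -1.41] t 38.05 w 0.0868 -> shift [np.float64(-0.3049), np.float64(0.4759), np.float64(-0.0058), 0.0169, -3.1247] tilt [ 0.002 -0.001 -1.   ]
lng [  222     0    65   169 10051] [531.7  -6.6 168.8  64.2  10.6  37.8] [532.   -6.6]
med [  95   94   32   75 1995] [573.7 299.5 169.8  58.8  -0.9  38.9] [573.9 300. ]
sq [162 167  25  25 600] [ 4.664e+02  1.545e+02  5.320e+01  5.210e+01 -2.000e-01  4.260e+01] [466.3 153.9]
jar [164  83  24  25 474] [645.2 153.8  51.   49.2 -17.3  78.5] [645.5 153.9]
tin [317  88  14  29 300] [ 638.7 -169.4   64.6   27.8    3.5   62.4] [ 638.1 -160.4]
```

View pics/top1.png

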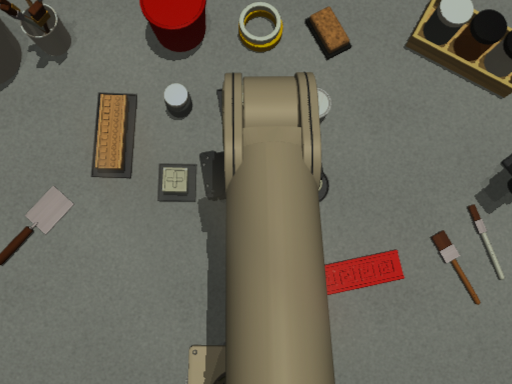

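Request:
move_arm(
  series=[
    [-0.007,0.014,0,0],
    [-0.022,0.042,0,0],
    [-0.04,0.078,0,0],
    [-0.06,0.115,0,0],
    [-0.08,0.155,0,0],
    [-0.1,0.194,0,0],
    [-0.12,0.233,0,0],
    [-0.14,0.272,0,0],
    [-0.16,0.31,0,0],
    [-0.18,0.35,0,0],
    [-0.2,0.388,0,0],
    [-0.215,0.418,0,0],
    [-0.225,0.436,0,0],
    [-0.227,0.44,0,0],
    [-0.227,0.44,0,0],
  ],
)

```text
time: 39.65
ee_pos: [0.3009, -0.4998, 0.212]
eef_rot: [0.995, 0.096, -0.001, -0.001]
ft_force: [0.0, 0.9, 0.1]
width: 0.0868
```

```bash
python3 - <<'E'
from h import *
c=imaging.get_calibration("top");p,d=imaging.camera("top");W=cloud(d,c)
cv2.imwrite("pics/top2.png",p[:,:,::-1])
comps(W,dict(lng=(.565,0,.16,.075,.03,.05),med=(.574,.3,.12,.07,.03,.05),sq=(.466,.155,.05,.05,.033,.055),rnd=(.464,-.143,.05,.05,.03,.05),jar=(.645,.154,.05,.05,.058,.1),tin=(.638,-.149,.05,.05,.055,.1)))
f=np.load("top0.npz")
print(read_state()["time"],np.linalg.norm(read_state()["joint_vel"]))
E
```

```text
lng [ 223   84   47  108 3044] [565.5   1.2 241.4  64.1  10.7  38.9] [5.649e+02 3.000e-01]
med [  95   94   32   75 2009] [573.4 299.6 168.9  58.8  -0.9  38.8] [573.1 300.8]
sq [162 167  25  25 600] [4.663e+02 1.546e+02 5.270e+01 5.250e+01 1.000e-01 4.270e+01] [466.6 154. ]
rnd [300 173  22  21 359] [ 463.  -142.3   44.9   44.8  -44.6   39.3] [ 463.1 -142.3]
jar [164  83  24  25 473] [644.9 154.   50.7  49.6 -26.4  78.3] [645.3 153.9]
tin [299  87  32  32 774] [ 638.4 -148.6   69.7   68.4   -4.7   62.3] [ 638.4 -149.2]
39.7 0.030682017419957523
```

View pics/top2.png

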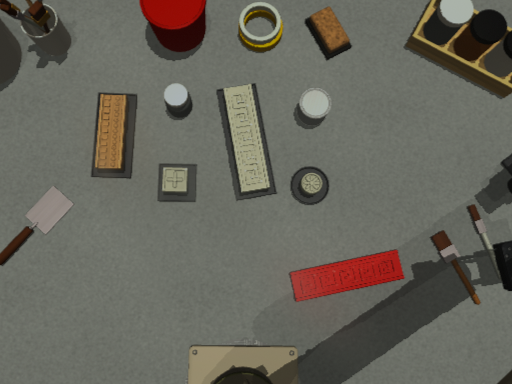

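The top picture shows all four on their trays: beading (112,132), frieze (246,140), corner (177,181) and rosette (311,184). The jar, the tin and the red look-alike haven't moved. Handing in.

```bash
python3 -c "
from h import *
print(r.close_job())"
```

```text
the job is handed in; nothing more can be done
None
```

I took the pile apart from the top (rosette, corner, beading, frieze). Each one now lies relief up on its own tray's supports. I handed the job in at about 40 s of the 112 s allowed.

**Set-down:** I lowered each piece in small steps until the wrist force showed it touching, then opened the gripper. The highest reading was 9 N, for the corner. None was dropped or tipped.

**Final checks**, each piece against its tray in the same camera:

| Piece | Offset from tray centre | Angle error |
|---|---|---|
| Frieze | about 0.4 mm | 0.3° |
| Beading | about 0.8 mm | 0.2° |
| Corner | about 0.3 mm (top camera), 0.9 mm (wrist camera) | under 1° |
| Rosette | 0.2 mm (wrist camera), about 1.5 mm (top camera) | does not matter |

- **Disagreement:** the two cameras differ on the rosette and corner, within the stated calibration of about 2 mm. I left both as they were.
- **Bystanders:** the jar and tin read the same positions as at the start, within 0.5 mm. The red look-alike was not touched.

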